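Lock the irrigation filter's lid and open its inlet valve

ROBOT

A 6-joint arm with a two-finger parallel gripper is mounted at the origin on the work surface. World frame = base frame: x ahead of the robot, y to its left, z up, the work surface at z = 0. Lengths are in mm, angles in rad, forces in N, time in s.
With the tool pointing down it reaches from about 300 to 775 mm from the base axis. Payload 14.6 kg.
Tool frame: the origin (TCP) lies on the centre line of the jaws, within the pads' length; the fingertips stand 19 mm ahead of it and the grasp point (between the pads) is the TCP (bot.tip_reach is the distance from the TCP to the fingertips, in mm); z points along the fingers, y is the line along which they close (so a half turn about z gives the same grasp; the last joint's range is limited). The gripper opens to 85 mm and grips with 20 to 120 N. Pads are 22 mm wide; open, the fingers measure 114 mm over their backs; the gripper's body (76 mm by 85 mm) begins 54 mm behind the grasp point. The pads swing forward as they close: fully open they stand 13 mm farther back than shut.
Start: joints at [1.2, 0.3, 1.521, -0, 1.321, -0.067], TCP at [164.529, 524.805, 250.281] pointing down, gripper open.
Joint ranges: [-3.03, 3.03], [-0.79, 2.21], [0.23, 2.52], [-1.04, 4.18], [0, 3.07], [-2.55, 2.55]. Speed limits (rad/s): [2.22, 2.22, 2.57, 3.14, 3.14, 3.14].

INTERFACE

Orientations are given as a unit quaternion [w, x, y, z].
In Python, from rig import bot gives the robot as it stands. Calls block until the motion is done:
- bot.move_to(position, orientation): joint-space move of the TCP to a pose.
- bot.servo_line(position, attitude=None, speed=150, until_force=None): straight line of the TCP; attitude=None keeps the orientation; speed is the mean speed in mm/s. With until_force (N) it stops when the force on the tool has changed by that much, and returns True; else False.
- bot.move_joints(angles): joint-space move.
- bot.move_gripper(opening, grip_force=None): finger opening in mm; grip_force is the grip in N (None keeps the last); returns when the fingers have stopped.
- bot.dwell(seconds).
- bot.ik(position, orientation): joint angles nearest the present ones, or None.
- bot.read_state(): the state.
- bot.read_camera(name): name is "scene" or "top" or "wrist"; returns a dict with "image" (384x512x3 uint8, blue, green, red), "depth" (384x512 float32, mm along the optical axis (not along the pixel's ray), 0 where there is no reading), "fovy" (degrees; the focal length in pixels is half the picture's height over the tangent of half this angle, whatever the lens; pixels are square), "cx", "cy" (the principal point, pixels), "eye" and "attitude" of the camera in the world; the wrist camera has in their place "mount" (4x4, takes a point from camera to tool coordinates, whose origin is the TCP and whose axes are the flange's). Camera axes: x right, y down, z forward; pixel columns grow to the right and rows downward; lengths in mm; the calibration is good to about 2 mm. The wrist camera is an equidistant fisheye: a pixel r from the principal point sees the ray r / f radians off the axis. A picture is of the moment at which its call begins: read the wrist's pose just before it.
A pose or a line that the arm cannot do raises bot.MotionError and nothing moves.
- bot.finish_job(): hands the job in; it is judged then, once.
The state is a dict: "clock": time; "joint_positions": joint angles; "qvel": joint speeds; "effort": joint torques, N m; "ee_pos": TCP position; "tool_rot": TCP orientation; "ft_force": force on the tool from outside, world axes, zero at the start; "moment": the same for the moment, N m; "grip_width": finger opening in mm; "grip_force": force on a finger pad.
Only numpy, scipy, OpenCV 4.12 (cv2) and the standard library are available. Lean on these libraries where they do the work, as an engineer would, in place of code of your own. Each camera call takes 0.05 s, during which the arm holds its last target. There are 200 camera calls.

TASK

The filter on the demonstration board has just been put back together: lock its lid by swinging the lid lever clockwise up the ramp of the clamp collar until it drops fully down into the notch at the ramp's end, without ramming it against the stop behind the notch. Then open the inlet ball valve all the way, so that its handle lies along the pipe. Leave the lever down in its notch and the loose fittings and the cup where they stand.

Things in the scene. Friction and masses are not known exactly. Their poses are not given: they have to be found in the camera images.
- rig: Plywood board 340 x 620 x 18 mm fixed to the counter; on it a black pipe 63 mm thick along rig y (axis 100 mm high) with a Y filter, a ball valve and, at y = -190 mm, a gauge 230 mm high. Origin: on the counter, below the pipe's axis where the filter's leg crosses it; x away from the robot at yaw 0, z up. The leg (124 mm thick) leans 32 degrees from vertical to rig -x; the lid is at its upper end.
- lid_axis (a point): Point on the lid's axis at the height of the lever's middle when it is down, at rig (-84, 0, 235) mm. z runs along the axis, out of the lid, leaning 32 degrees to rig -x; x up the slope of the lid, y as rig y. The lever sweeps about z in this point's xy plane. The grey clamp collar round the lid is 156 mm across; its top face, the floor the lever's nose slides on, is 30 mm below this point along z.
- lamp (a point): Middle of the underside of a fixed lamp head, 30 mm (rig x) by 170 mm (rig y), 20 mm thick, 413 mm above the counter at rig (-155, -15) mm, over the lever's sweep: a vertical gripper does not fit under it, one leaning with the lid's axis does. Its boom goes from the head towards rig +x and -y to a post 14 mm thick at rig (100, -275) mm.
- lever_grip (a point): Middle of the lever's grip, 115 mm from the lid's axis. The grip is a black block 56 mm long radially (86 to 142 mm from the axis), 20 mm wide across the sweep, 30 mm high along the axis; beside it and for 40 mm below its underside there is free room for fingers. x points to the axis, z out of the lid; the locking direction is +y at this point.
- lever_nose (a point): Lowest point of the steel nose (12 mm ball) under the lever, 66 mm from the lid's axis. It slides on the collar's floor, climbs a ramp to a crest 9 mm high, then falls into the notch, down to floor level again. Behind the notch a stop stands 26 mm above the floor: the lever cannot pass it.
- turn (a joint): Swing of the lever about the lid's axis, rad. 0: it points straight down the slope (-x of lid_axis); grows clockwise seen from outside the lid, to rig +y. Starts low and loose at -1.00 to -0.56. Then come a ramp 0.47 long, a crest 0.16 long, the notch 0.23 wide and the stop. The hand-set collar is not measured: the bottom of the notch is anywhere from 0.26 to 0.79, to be felt or seen; play there 0.02.
- lift (a joint): How far the sprung lever is lifted about its pivot on the lid's axis, rad: about -0.01 (0 to -0.02) down on the floor or in the notch, about 0.12 on the crest (grip 14 mm higher along the axis). The spring presses the grip down with about 5 N at 0 and 6.5 N on the crest: a lever loose over the notch drops in by itself, one pinched tight may hang. Pushing the grip up the ramp takes about 3 to 10 N.
- inlet (a joint): Inlet ball valve, rad: 0 closed (handle across the pipe), 1.571 fully open (handle along the pipe, at its end stop); opens counter-clockwise seen from above. Starts between 0 and 0.12. Turns with about 0.1 N m and stays where it is left.
- handle_top (a point): Centre of the top of the ball valve's handle, 186 mm above the counter at rig (0, 175) mm. The handle is an upright black bar 92 mm long, 14 mm thick, 30 mm high, turning about the vertical through this point; x runs along the bar. Fingers can reach 36 mm below this point before they meet the valve.
- lever: The whole lever: origin on its pivot on the lid's axis; the arm runs 142 mm along its -x; z out of the lid.
- tee: Loose black pipe tee lying on the board in front of the ball valve, 110 x 89 mm, 58 mm high; origin under its middle. Not to be disturbed.
- coupling: Loose black pipe coupling standing on the counter, 62 mm across, 104 mm high; origin under its middle. Not to be disturbed.
- cup: Paper cup on the counter, 74 mm across, 90 mm high; origin under its middle. Not to be disturbed.

How it is judged:
By the outcome, as a careful person would: the job done as asked, in the order asked, and still so for the second after the job is handed in, with the robot touching nothing.
It also fails if it takes over 51 s, if anything falls off the work surface, if the arm or the gripper's body presses on something with over 40 N, if the wrist force passes 120 N, or if a joint passes its speed limit or range.

## Working session

There is one attempt and no reset: what is moved stays moved. The work goes in short steps, each a Python script; the robot and the scene stay as the last script left them, time stands still between calls to the robot, and variables do not carry over. Pictures are saved under pics/ and viewed, at most 10 in all, crops included, and the job is handed in when it is done.

```bash
ls; mkdir -p pics; python3 - <<'E'
from rig import bot
import cv2,numpy as np,pickle
d={}
for n in("scene","top"):
    c=bot.read_camera(n); d[n]=c; print(n,c["fovy"],c["cx"],c["cy"],c["eye"],c["attitude"])
pickle.dump(d,open("c.pkl","wb"))
cv2.imwrite("pics/a.png",np.vstack([d["scene"]["image"],d["top"]["image"]])[:, :] if 0 else d["scene"]["image"])
cv2.imwrite("pics/b.png",d["top"]["image"])
print(bot.read_state())
E
```

```text
pics
scene 54.41097241789471 252.0323040509541 193.98836634058202 [ 791.6691736   496.09353122 1185.90007945] [-0.08060656  0.2533033   0.92678227 -0.26535759]
top 55.42358431703183 254.01390826049874 189.63831756896957 [ 266.61136975  -13.25239718 1353.79260272] [ 0.07279961 -0.69858294  0.70857365 -0.06786362]
{'clock': 0.1, 'joint_positions': array([ 1.20038141e+00,  3.00407926e-01,  1.52150606e+00, -7.92118947e-06,
        1.32072840e+00, -6.65896708e-02]), 'qvel': array([ 2.03527753e-04, -1.35439651e-03, -2.03181901e-03, -8.73170653e-04,
        1.20145407e-03, -4.98358384e-05]), 'effort': array([ 7.73907777e-04, -5.44386399e+01, -3.62378025e+01, -3.90870525e-05,
        2.99939486e-03,  3.96989526e-05]), 'ee_pos': array([164.47442554, 524.63095224, 249.78770101]), 'tool_rot': array([-1.10028819e-04,  1.51328014e-01,  9.88483463e-01, -5.13220082e-04]), 'ft_force': array([-0.33856161, -0.36113407,  0.0308931 ]), 'moment': array([-0.01271189, -0.02391978, -0.02281804]), 'grip_force': 0.0, 'grip_width': 85.24679369688707}
```

View pics/a.png

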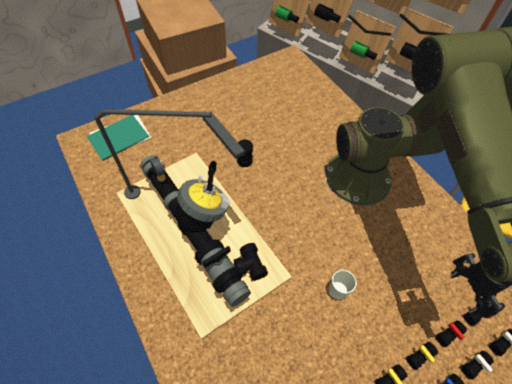

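View pics/b.png

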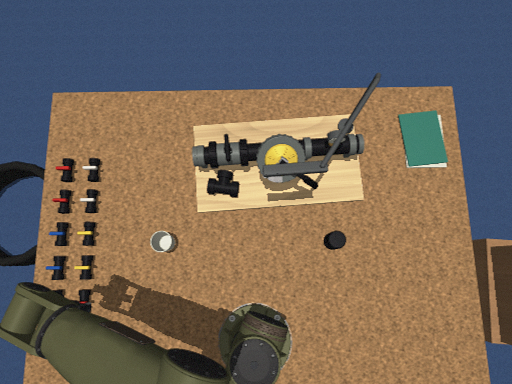

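The scene view shows the board with its filter, the yellow lid at about (203,200), the lever pointing up at (211,172) and the valve and tee at the lower right. The top view shows the board spanning (194,116)–(363,211), the lid at (282,157), the lever grip at (308,182), the valve handle at (228,147), the lamp head at (295,169), the cup at (163,242) and the coupling at (335,240).

```bash
cat > h.py <<'E'
import numpy as np,cv2
from scipy.spatial.transform import Rotation as R
def rot(q): return R.from_quat(np.roll(q,-1))
def quat(r): return np.roll(r.as_quat(),1)
def cloud(c):
    h,w=c["depth"].shape; f=h/2/np.tan(np.radians(c["fovy"])/2)
    u,v=np.meshgrid(np.arange(w),np.arange(h)); d=c["depth"]
    p=np.dstack([(u-c["cx"])/f*d,(v-c["cy"])/f*d,d])
    return p@rot(c["attitude"]).as_matrix().T+c["eye"]
E
python3 - <<'E'
from h import *
import pickle
d=pickle.load(open("c.pkl","rb"))
for n in d:
    c=d[n];P=cloud(c);z=P[...,2];hsv=cv2.cvtColor(c["image"],cv2.COLOR_BGR2HSV)
    H,S,V=cv2.split(hsv)
    reg=(P[...,0]>330)&(P[...,0]<1000)&(abs(P[...,1])<420)
    m=reg&(abs(z-18)<8)
    print(n,"table z",np.median(z[reg&(abs(z)<15)]))
    m=cv2.morphologyEx(m.astype(np.uint8),cv2.MORPH_OPEN,np.ones((3,3)))>0
    m&=(V>150)
    print("board",cv2.minAreaRect(P[m][:,:2].astype(np.float32)),np.median(z[m]))
    y=reg&(H>20)&(H<32)&(S>170)&(V>120)&(z>150)
    q=P[y];print("yellow",len(q),q.mean(0),q.min(0),q.max(0), np.linalg.svd(q-q.mean(0))[2][2])
    np.set_printoptions(precision=1,suppress=True)
    for a,b,nm in((420,450,"lamp"),(172,200,"176-200")):
        m=reg&(z>a)&(z<b)
        nl,L,st,ce=cv2.connectedComponentsWithStats(m.astype(np.uint8))
        for i in range(1,nl):
            if st[i,4]>12: q=P[L==i];print(nm,st[i],q.mean(0),cv2.minAreaRect(q[:,:2].astype(np.float32)))
E
```

```text
scene table z 0.4989718149623741
board ((637.9352416992188, -90.13946533203125), (340.9848937988281, 622.8477783203125), 3.5840911865234375) 18.021966120967477
yellow 460 [599.42148198 -79.72795122 228.1152875 ] [ 550.98500287 -138.02826112  196.88195219] [635.85144297 -39.81142167 244.67489784] [-0.44580379  0.03073856  0.89460278]
lamp [  97  109  148   49 1192] [ 570.6 -181.4  434.5] ((594.8056030273438, -221.51907348632812), (117.45082092285156, 431.5082092285156), 38.960384368896484)
176-200 [117 163   6   7  26] [ 776.4 -351.6  185.5] ((776.0601806640625, -352.1304931640625), (11.14665412902832, 12.827661514282227), 84.46516418457031)
176-200 [152 165  14  11  30] [ 676.7 -262.4  190.9] ((679.55517578125, -267.75408935546875), (20.54342269897461, 53.14860153198242), 31.88199234008789)
176-200 [177 186  52  39 397] [615.7 -60.6 185.9] ((607.94482421875, -69.57677459716797), (116.16656494140625, 164.5696258544922), 89.4158935546875)
176-200 [203 245  28  21 186] [648.9  88.5 183.2] ((647.830810546875, 87.3513412475586), (90.51577758789062, 15.265352249145508), 4.264276504516602)

[... 315 characters left out ...]
71289062, -226.88754272460938), (118.8454360961914, 436.61749267578125), 38.94180679321289)
176-200 [225 134   6  27 114] [649.3  81.5 185.1] ((651.5233154296875, 82.19072723388672), (87.91463470458984, 15.093809127807617), 3.880491256713867)
176-200 [328 141   7   2  13] [ 661.1 -265.8  191.3] ((660.9227294921875, -265.2305603027344), (23.128028869628906, 3.0921924114227295), 87.83519744873047)
176-200 [258 165   5   9  24] [571.2 -29.  194.5] ((570.65380859375, -27.249696731567383), (13.090540885925293, 25.96201515197754), 89.38104248046875)
176-200 [266 175  31   7 138] [541.9 -97.7 179.9] ((541.035400390625, -96.80557250976562), (18.117414474487305, 98.91387939453125), 3.450350522994995)
```

```bash
cat >> h.py <<'E'
np.set_printoptions(precision=2,suppress=True)
O=np.array([660.5,-90,0]);RIG=R.from_euler("z",0.0625)
C=O+RIG.apply([-84,0,235]); s,k=np.sin(np.radians(32)),np.cos(np.radians(32))
LID=RIG*R.from_matrix(np.array([[k,0,s],[0,1,0],[-s,0,k]]).T)   # columns: x up slope, y, z out
def lid(p): return LID.inv().apply(np.reshape(p,(-1,3))-C)
def pose(th,r=115,z=0,flip=1):
    """TCP pose: pointing into the lid, closing line along the sweep"""
    p=C+LID.apply([-r*np.cos(th),r*np.sin(th),z])
    y=flip*np.array([np.sin(th),np.cos(th),0]); zz=np.array([0,0,-1.])
    return p,quat(LID*R.from_matrix(np.array([np.cross(y,zz),y,zz]).T))
E
python3 - <<'E'
from h import *
import pickle
from rig import bot
d=pickle.load(open("c.pkl","rb"))
for n in d:
    c=d[n];P=cloud(c);L=lid(P.reshape(-1,3));V=c["image"].max(2).ravel()
    r=np.hypot(L[:,0],L[:,1]); th=np.arctan2(L[:,1],-L[:,0])
    m=(r>86)&(r<142)&(abs(L[:,2]-10)<25)&(abs(th)<1.3)&(V<90)
    print(n,m.sum(),np.median(th[m]),th[m].std(),L[m].mean(0),L[m][:,2].max())
print(bot.read_camera("wrist")["mount"],bot.tip_reach)
for th in(-1,-.5,0,.4,.8):
    for f in(1,-1):
        for z in (0,200):
            p,q=pose(th,z=z,flip=f); print(th,f,z,p,bot.ik(p,q))
E
```

```text
scene 64 -0.9075299344748946 0.051474357664483224 [-65.6  -82.44   9.62] 17.334684571200686
top 97 -0.9278891338028582 0.053158776330949974 [-66.57 -88.52  10.29] 16.713136675768585
[[  -0.     -0.94   -0.33   85.07]
 [   1.     -0.     -0.      0.32]
 [   0.     -0.33    0.94 -124.2 ]
 [   0.      0.      0.      1.  ]] 19.0
-1 1 0 [ 530.12 -195.12  202.07] None
-1 1 200 [ 424.34 -201.74  371.68] None
-1 -1 0 [ 530.12 -195.12  202.07] [-0.54  0.19  1.87  0.5   0.67 -0.36]
-1 -1 200 [ 424.34 -201.74  371.68] [-0.7  -0.18  1.83  0.42  1.11 -0.31]
-0.5 1 0 [ 494.69 -155.62  181.52] None
-0.5 1 200 [ 388.91 -162.24  351.13] None
-0.5 -1 0 [ 494.69 -155.62  181.52] [-0.5   0.11  2.01  0.53  0.6   0.13]
-0.5 -1 200 [ 388.91 -162.24  351.13] [-0.68 -0.3   1.97  0.42  1.08  0.21]
0 1 0 [ 479.33 -101.34  174.06] [-0.39  0.05  2.1   0.48  0.53 -2.38]
0 1 200 [ 373.55 -107.96  343.67] [-0.56 -0.4   2.05  0.36  1.05 -2.3 ]
0 -1 0 [ 479.33 -101.34  174.06] [-0.39  0.05  2.1   0.48  0.53  0.76]
0 -1 200 [ 373.55 -107.96  343.67] [-0.56 -0.4   2.05  0.36  1.05  0.84]
0.4 1 0 [484.22 -56.16 178.87] [-0.27  0.03  2.11  0.37  0.5  -1.79]
0.4 1 200 [378.44 -62.78 348.48] [-0.4  -0.43  2.06  0.28  1.02 -1.72]
0.4 -1 0 [484.22 -56.16 178.87] [-0.27  0.03  2.11  0.37  0.5   1.36]
0.4 -1 200 [378.44 -62.78 348.48] [-0.4  -0.43  2.06  0.28  1.02  1.42]
0.8 1 0 [503.7  -17.16 192.54] [-0.16  0.04  2.06  0.24  0.51 -1.17]
0.8 1 200 [397.92 -23.78 362.15] [-0.24 -0.41  2.01  0.19  1.01 -1.13]
0.8 -1 0 [503.7  -17.16 192.54] [-0.16  0.04  2.06  0.24  0.51  1.97]
0.8 -1 200 [397.92 -23.78 362.15] [-0.24 -0.41  2.01  0.19  1.01  2.01]
```

```bash
cat >> h.py <<'E'
def wrist(bot,name=None):
    st=bot.read_state(); c=bot.read_camera("wrist"); M=c["mount"]
    c["W"]=rot(st["tool_rot"]).as_matrix()@M[:3,:3]; c["E"]=rot(st["tool_rot"]).apply(M[:3,3])+st["ee_pos"]
    if name: cv2.imwrite("pics/"+name,c["image"])
    return c
def wcloud(c):
    h,w=c["depth"].shape; f=h/2/np.tan(np.radians(c["fovy"])/2)
    u,v=np.meshgrid(np.arange(w)-c["cx"],np.arange(h)-c["cy"]); r=np.hypot(u,v)+1e-9; a=r/f
    ray=np.dstack([u/r*np.tan(a),v/r*np.tan(a),np.ones_like(a)]); ok=(c["depth"]>0)&(a<1.3)
    P=(ray*c["depth"][...,None])@c["W"].T+c["E"]; P[~ok]=np.nan
    return P
def project(c,P):
    h=c["depth"].shape[0]; f=h/2/np.tan(np.radians(c["fovy"])/2)
    q=(np.reshape(P,(-1,3))-c["E"])@c["W"]; a=np.arctan2(np.hypot(q[:,0],q[:,1]),q[:,2])
    return q[:,:2]/np.hypot(q[:,0],q[:,1])[:,None]*f*a[:,None]+[c["cx"],c["cy"]]
E
python3 - <<'E'
from h import *
from rig import bot
import pickle
bot.move_joints([1.2,-.4,2.05,.36,1.05,.5])
p,q=pose(-.3,r=190,z=60,flip=-1)
bot.move_joints([-.5,-.4,2.05,.36,1.05,.5])
bot.move_to(p,q)
c=wrist(bot,"w1.png"); pickle.dump(c,open("w1.pkl","wb")); print(bot.read_state()["clock"],c["fovy"])
L=lid(wcloud(c).reshape(-1,3)); r=np.hypot(L[:,0],L[:,1]); th=np.arctan2(L[:,1],-L[:,0])
m=(r>88)&(r<140)&(L[:,2]>3)&(L[:,2]<25)&(abs(th)<1.4)
print("grip",m.sum(),np.median(th[m]),np.percentile(L[m],[5,50,95],axis=0))
for a in np.arange(-1.2,1.3,.05):
    out=[]
    for lo,hi in((58,66),(66,74),(80,90)):
        m=(r>lo)&(r<hi)&(abs(th-a)<.025)&(L[:,2]>-60)
        out.append(np.round(np.nanmedian(L[m,2]),1) if m.any() else None)
    print(round(a,2),out)
E
```

```text
3.9667 65.70646984690485
grip 2723 -0.8618349122541608 [[ -90.   -105.18    7.13]
 [ -73.12  -85.68   12.68]
 [ -56.58  -67.45   14.35]]
-1.2 [np.float64(-26.8), np.float64(-29.8), None]
-1.15 [None, np.float64(-29.8), None]
-1.1 [None, None, None]
-1.05 [None, None, None]
-1.0 [np.float64(5.1), np.float64(5.4), np.float64(3.8)]
-0.95 [np.float64(6.3), np.float64(6.1), np.float64(6.3)]
-0.9 [np.float64(6.3), np.float64(6.0), np.float64(6.8)]
-0.85 [np.float64(6.1), np.float64(5.6), np.float64(6.7)]
-0.8 [np.float64(3.2), np.float64(1.9), np.float64(4.3)]
-0.75 [np.float64(-2.8), np.float64(-29.2), np.float64(-43.6)]
-0.7 [np.float64(-29.7), np.float64(-29.8), None]
-0.65 [np.float64(-30.1), np.float64(-30.0), None]
-0.6 [np.float64(-30.2), np.float64(-30.0), None]
-0.55 [np.float64(-29.9), np.float64(-29.9), None]
-0.5 [np.float64(-29.9), np.float64(-30.1), None]
-0.45 [np.float64(-29.8), np.float64(-29.9), None]
-0.4 [np.float64(-29.8), np.float64(-30.1), None]
-0.35 [np.float64(-29.8), np.float64(-29.9), None]
-0.3 [np.float64(-30.0), np.float64(-30.0), None]
-0.25 [np.float64(-29.
[... 557 characters left out ...]
oat64(-24.2), None]
0.35 [np.float64(-23.0), np.float64(-23.3), None]
0.4 [np.float64(-22.2), np.float64(-22.3), None]
0.45 [np.float64(-21.3), np.float64(-21.3), None]
0.5 [np.float64(-20.7), np.float64(-21.2), None]
0.55 [np.float64(-20.8), np.float64(-20.9), None]
0.6 [np.float64(-21.2), np.float64(-21.2), None]
0.65 [np.float64(-22.9), np.float64(-22.8), None]
0.7 [np.float64(-29.2), np.float64(-29.1), None]
0.75 [None, np.float64(-29.9), None]
0.8 [None, np.float64(-30.1), None]
0.85 [None, None, None]
0.9 [None, None, None]
0.95 [None, None, None]
1.0 [None, None, None]
1.05 [None, None, None]
1.1 [None, None, None]
1.15 [None, None, None]
1.2 [None, None, None]
1.25 [None, None, None]
```

View pics/w1.png

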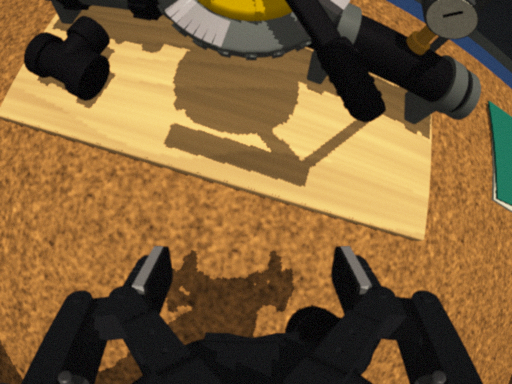

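The wrist view shows the grip from (345,60) to (370,105), the grey collar across the top, the tee at (70,60) and the coupling below the jaws at (315,325). Depth puts the floor at -30 mm, the ramp at 0.0–0.47, the crest to about 0.64 and the notch from there to about 0.86. I'll refine the lid centre from the collar rim and then grasp.

```bash
python3 - <<'E'
from h import *
import pickle
from scipy.optimize import least_squares
c=pickle.load(open("w1.pkl","rb"))
L=lid(wcloud(c).reshape(-1,3)); r=np.hypot(L[:,0],L[:,1]); th=np.arctan2(L[:,1],-L[:,0])
F=L[(abs(L[:,2]+30)<1.5)&(r<95)&(r>50)]; t=np.arctan2(F[:,1],-F[:,0])
E=[];
for a in np.arange(-.7,.05,.03):
    m=abs(t-a)<.015
    if m.sum()>5: E.append(F[m][np.argmax(np.hypot(F[m,0],F[m,1]))])
E=np.array(E)
f=least_squares(lambda x:np.hypot(E[:,0]-x[0],E[:,1]-x[1])-78,[0,0],loss="soft_l1"); print("centre",f.x,abs(f.fun).mean(),"radii",np.hypot(E[:,0],E[:,1]))
G=L[(L[:,2]>6)&(L[:,2]<25)&(r>60)&(r<146)&(th>-1.2)&(th<-.5)]
rect=cv2.minAreaRect(G[G[:,2]>11][:,:2].astype(np.float32)); print("grip top rect",rect,cv2.boxPoints(rect))
E
```

```text
centre [ 1.6  -0.19] 0.27007202717987583 radii [77.06 77.46 76.88 76.14 76.87 76.58 76.5  76.7  77.35 76.98 76.17 75.96
 76.43 76.35 76.41 76.43 76.58 76.74 76.43 76.45 75.89 76.55 76.67 76.99
 76.17]
grip top rect ((-72.5079116821289, -87.31826782226562), (53.34675979614258, 18.47588539123535), 50.427947998046875) [[ -96.62 -101.99]
 [ -82.38 -113.76]
 [ -48.39  -72.64]
 [ -62.64  -60.87]]
```

```bash
cat >> h.py <<'E'
def tang(bot,th):
    f=bot.read_state()["ft_force"]; l=LID.inv().apply(f)
    return np.array([l@[np.sin(th),np.cos(th),0], l@[-np.cos(th),np.sin(th),0], l[2]])  # along sweep, radial out, axis
def lever(bot,name=None):
    """grip angle and height of its top from the wrist depth"""
    L=lid(wcloud(wrist(bot,name)).reshape(-1,3)); r=np.hypot(L[:,0],L[:,1]); th=np.arctan2(L[:,1],-L[:,0])
    m=(r>60)&(r<80)&(L[:,2]>-3)&(L[:,2]<30)&(abs(th)<1.3)
    return m.sum(),np.percentile(th[m],[5,50,95]) if m.any() else None,np.percentile(L[m,2],[50,90]) if m.any() else None
E
python3 - <<'E'
from h import *
from rig import bot
p,q=pose(-.88,r=205,z=-4,flip=-1); bot.move_to(p,q)
p,q=pose(-.88,r=115,z=-4,flip=-1); print(bot.servo_line(p,q,speed=120,until_force=15), tang(bot,-.88))
bot.move_gripper(50,grip_force=20); print(bot.read_state()["grip_width"],tang(bot,-.88),lever(bot,"w2.png"))
for th in np.arange(-.8,.13,.1):
    p,q=pose(th,z=-4,flip=-1); h=bot.servo_line(p,q,speed=80,until_force=18)
    print(round(th,2),h,tang(bot,th))
    if h: break
print(lever(bot,"w3.png"),bot.read_state()["clock"],lid(bot.read_state()["ee_pos"]))
E
```

```text
False [-0.92 -0.52 -0.89]
50.16108018113456 [0.61 0.61 0.14] (np.int64(1794), array([-0.99, -0.89, -0.78]), array([5.97, 6.82]))
-0.8 False [ 0.26 -0.38  0.26]
-0.7 False [-0.6   0.31 -0.23]
-0.6 False [-1.15 -0.9  -0.31]
-0.5 False [ 0.69 -0.02 -0.81]
-0.4 False [-0.75 -0.18  0.22]
-0.3 False [-0.04 -0.07 -0.39]
-0.2 False [-0.84 -0.53 -0.43]
-0.1 False [-0.21 -0.12 -0.56]
-0.0 False [ 0.35 -0.46 -0.54]
0.1 False [ 0.03  0.05 -0.35]
(np.int64(1826), array([-0.11,  0.  ,  0.1 ]), array([6.33, 7.23])) 9.0 [[-114.38   11.1    -4.02]]
```

View pics/w3.png

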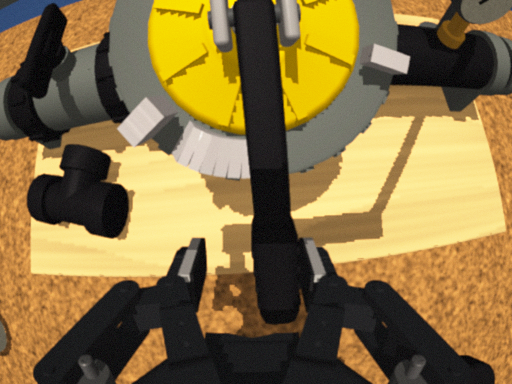

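The lever follows and sits at about 0.0 at the foot of the ramp. The ramp teeth run from (245,160) to (185,140), and the stop block is at (145,120) with the notch between. I'll push on up the ramp.

```bash
python3 - <<'E'
from h import *
from rig import bot
L=lid(wcloud(wrist(bot)).reshape(-1,3)); r=np.hypot(L[:,0],L[:,1]); t=np.arctan2(L[:,1],-L[:,0])
for a in np.arange(.56,1.05,.03):
    m=(r>60)&(r<74)&(abs(t-a)<.015); print(round(a,2),np.round(np.nanmedian(L[m,2]),1) if m.any() else None,end="; ")
print()
for th in np.r_[np.arange(.2,.61,.1),.65,.7]:
    p,q=pose(th,z=-4,flip=-1); h=bot.servo_line(p,q,speed=80,until_force=25)
    print(round(th,2),h,tang(bot,th),lever(bot))
    if h: break
print(bot.read_state()["clock"])
E
```

```text
0.56 -21.0; 0.59 -20.9; 0.62 -21.0; 0.65 -23.4; 0.68 -26.6; 0.71 -29.6; 0.74 -29.9; 0.77 -30.0; 0.8 -30.0; 0.83 -30.2; 0.86 -18.5; 0.89 -4.1; 0.92 -4.0; 0.95 -4.1; 0.98 -4.0; 1.01 -4.1; 1.04 -3.9; 
0.2 False [0.05 0.11 0.89] (np.int64(1892), array([-0.02,  0.09,  0.2 ]), array([8.03, 8.85]))
0.3 True [-3.02 -1.49  2.1 ] (np.int64(1905), array([0.07, 0.17, 0.28]), array([8.98, 9.84]))
9.6583
```

```bash
python3 - <<'E'
from h import *
from rig import bot
for th in np.r_[np.arange(.35,.66,.05),.68,.71]:
    p,q=pose(th,z=-4,flip=-1); h=bot.servo_line(p,q,speed=35,until_force=40)
    print(round(th,2),h,tang(bot,th),lever(bot),lid(bot.read_state()["ee_pos"]))
    if h: break
print(bot.read_state()["clock"])
E
```

```text
0.35 False [-4.89 -0.26  3.58] (np.int64(1994), array([0.13, 0.24, 0.34]), array([10.59, 11.63])) [[-108.12   39.12   -4.03]]
0.4 False [-1.36 -0.27 -0.34] (np.int64(2042), array([0.18, 0.29, 0.4 ]), array([11.98, 12.99])) [[-106.12   44.83   -4.1 ]]
0.45 False [-1.7  -0.25  1.85] (np.int64(2080), array([0.23, 0.34, 0.44]), array([12.61, 13.69])) [[-103.76   50.03   -4.08]]
0.5 False [ 0.33 -0.17 -0.52] (np.int64(2130), array([0.29, 0.39, 0.5 ]), array([13.99, 15.17])) [[-101.06   55.23   -4.07]]
0.55 False [-1.3   0.22  1.91] (np.int64(2154), array([0.33, 0.44, 0.55]), array([14.56, 15.85])) [[-98.09  60.07  -4.  ]]
0.6 False [-0.02 -0.12 -0.43] (np.int64(2188), array([0.43, 0.53, 0.64]), array([14.95, 16.25])) [[-95.03  64.99  -4.03]]
0.65 False [ 0.55  0.25 -0.07] (np.int64(2194), array([0.45, 0.55, 0.66]), array([15.16, 16.51])) [[-91.71  69.57  -4.04]]
0.68 False [ 0.11  0.58 -0.62] (np.int64(2197), array([0.48, 0.59, 0.69]), array([15.23, 16.48])) [[-89.54  72.26  -4.03]]
0.71 False [-0.26  0.8   0.12] (np.int64(2199), array([0.51, 0.62, 0.73]), array([15.1 , 16.44])) [[-87.31  74.9   -4.02]]
12.8667
```

```bash
python3 - <<'E'
from h import *
from rig import bot
for th in np.arange(.725,.86,.015):
    p,q=pose(th,z=-4,flip=-1); h=bot.servo_line(p,q,speed=20,until_force=25)
    l=lever(bot); print(round(th,3),h,tang(bot,th),l[1:])
    if h or l[2][0]<9: break
bot.dwell(.3); print(lever(bot,"w4.png"),bot.read_state()["clock"])
E
```

```text
0.725 False [-0.19  0.3   0.16] (array([0.52, 0.62, 0.73]), array([15.13, 16.48]))
0.74 False [-0.57 -0.19 -0.08] (array([0.54, 0.64, 0.75]), array([14.85, 16.2 ]))
0.755 False [-0.88 -0.48 -0.34] (array([0.55, 0.65, 0.76]), array([14.59, 15.89]))
0.77 False [0.29 0.12 0.36] (array([0.56, 0.67, 0.78]), array([14.22, 15.37]))
0.785 False [ 0.67 -0.26  0.16] (array([0.66, 0.77, 0.87]), array([5.93, 6.75]))
(np.int64(1794), array([0.66, 0.77, 0.87]), array([5.88, 6.73])) 14.7167
```

View pics/w4.png

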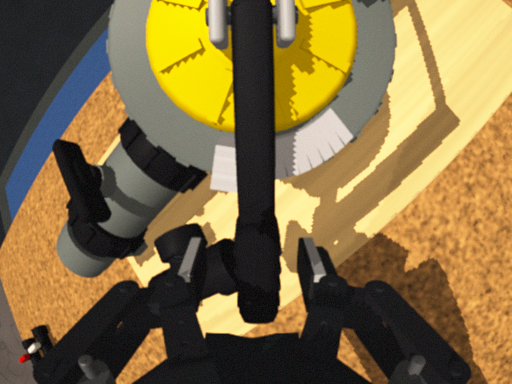

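The lever dropped into the notch: angle 0.77, and its top is at 5.9 mm, the same height as at the start. The jaws show clear gaps on both sides. Next I'll retreat radially and check the reach to the valve and the clearance under the lamp.

```bash
python3 - <<'E'
from h import *
from rig import bot
th=.785
p,q=pose(th,r=215,z=-4,flip=-1); print(bot.servo_line(p,q,speed=150,until_force=15))
p,q=pose(th,r=215,z=150,flip=-1); print(bot.servo_line(p,q,speed=250,until_force=25))
print(lever(bot,"w5.png"),bot.read_state()["clock"],bot.read_state()["joint_positions"],bot.read_state()["ee_pos"])
def down(a,flip): # closing line at world angle a
    y=flip*np.array([-np.sin(a),np.cos(a),0]);z=np.array([0,0,-1.]);return quat(R.from_matrix(np.array([np.cross(y,z),y,z]).T))
for f in(1,-1):
    for a in(.0625,.85,1.64): print(f,a,bot.ik([650,85,172],down(a,f)),bot.ik([650,85,290],down(a,f)))
# arm geometry: in-plane fit from tool-down and tilted poses
A=[];B=[]
for x in(350,450,550,650):
  for zz in(150,300,450):
    for t in(0,.3,.6):
      j=bot.ik([x,37,zz],quat(R.from_euler("y",-t)*rot(down(0,-1))))
      if j is None or abs(j[3])>.3: continue
      a,b=j[1],j[1]+j[2];
      A.append([1,0,np.sin(a),np.sin(b),np.cos(b),np.sin(t)]);B.append(x)
      A.append([0,1,np.cos(a),np.cos(b),-np.sin(b),-np.cos(t)]);B.append(zz)
if A:
    s,res,rk,_=np.linalg.lstsq(np.array(A),np.array(B),rcond=None);print(len(A),s,res,rk)
E
```

```text
False
False
(np.int64(428), array([0.66, 0.77, 0.92]), array([5.76, 6.9 ])) 16.35 [-0.   -0.47  2.23  0.05  0.82  2.27] [359.27  43.26 280.4 ]
1 0.0625 [ 0.07  0.6   1.27 -0.    1.27 -1.56] [ 0.07  0.52  1.12 -0.    1.5  -1.56]
1 0.85 [ 0.07  0.6   1.27 -0.    1.27 -2.35] [ 0.07  0.52  1.12 -0.    1.5  -2.35]
1 1.64 None None
-1 0.0625 [ 0.07  0.6   1.27 -0.    1.27  1.58] [ 0.07  0.52  1.12 -0.    1.5   1.58]
-1 0.85 [ 0.07  0.6   1.27 -0.    1.27  0.79] [ 0.07  0.52  1.12 -0.    1.5   0.79]
-1 1.64 [ 0.07  0.6   1.27 -0.    1.27  0.  ] [ 0.07  0.52  1.12 -0.    1.5   0.  ]
72 [ -0.04 221.17 424.24 447.5   40.91 225.8 ] [0.] 6
```

```bash
python3 - <<'E'
from h import *
from rig import bot
c=bot.read_camera("top");P=cloud(c).reshape(-1,3);c2=bot.read_camera("scene");P2=cloud(c2).reshape(-1,3)
for n,Q in(("top",P),("scene",P2)):
    for x in range(-100,480,40):
        m=(abs(Q[:,0]-x)<20)&(Q[:,2]>300)&(abs(Q[:,1])<180)&(c["depth"].ravel()>0 if n=="top" else c2["depth"].ravel()>0)
        if m.sum()>8: print(n,x,m.sum(),np.percentile(Q[m,1],[1,99]),np.percentile(Q[m,2],[1,99]))
m=(P[:,2]>420)&(P[:,2]<450)&(P[:,0]>470)&(P[:,0]<540);print("lamp y max top",np.sort(P[m,1])[-8:],P[m][:,0].min())
m=(P2[:,2]>420)&(P2[:,2]<450)&(P2[:,0]>470)&(P2[:,0]<540);print("lamp y max scene",np.sort(P2[m,1])[-8:])
E
```

```text
top -60 15 [-55.65 -37.7 ] [300.6  306.88]
top -20 389 [-70.13 179.04] [300.88 408.5 ]
top 20 941 [-68.03 178.92] [301.19 581.07]
top 60 1594 [-47.76 165.7 ] [301.04 581.08]
top 100 1225 [-22.77  90.49] [517.87 567.95]
top 140 1071 [-19.99  88.29] [512.8  554.46]
top 180 508 [-20.56  86.76] [458.2  536.07]
top 220 828 [-23.75  90.93] [458.44 521.87]
top 260 893 [-24.34  91.43] [456.99 515.07]
top 300 518 [-15.53  75.41] [307.41 481.78]
top 340 284 [ 8.07 92.89] [304.28 417.07]
top 380 84 [51.54 85.12] [301.8  380.44]
scene -100 1908 [-19.22 179.04] [531.29 633.73]
scene -60 1851 [-16.85 178.48] [302.39 618.11]
scene -20 1828 [-27.28 178.36] [302.94 603.73]
scene 20 1693 [-28.18 178.26] [301.72 591.  ]
scene 60 969 [-16.69 151.72] [301.38 579.87]
scene 100 843 [-13.71  95.93] [487.74 566.93]
scene 140 915 [-13.97  95.54] [455.75 554.12]
scene 180 837 [-17.16  93.82] [452.03 531.92]
scene 220 541 [-18.08  97.9 ] [446.5  520.78]
scene 260 1242 [-17.75  97.4 ] [405.37 513.37]
scene 300 670 [-7.03 77.63] [310.74 460.33]
scene 340 412 [13.08 97.99] [305.54 407.26]
scene 380 126 [57.63 92.49] [300.72 370.88]
lamp y max top [-32.29 -32.26 -32.2  -32.18 -32.12 -32.09 -32.09 -32.07] 489.88440201817
lamp y max scene [-29.02 -28.96 -28.91 -28.83 -28.7  -28.   -27.74 -26.89]
```

```bash
python3 - <<'E'
from h import *
from rig import bot
j=bot.read_state()["joint_positions"].copy(); j[0]=.12; j[5]=1.58; bot.move_joints(j)
y=-np.array([-np.sin(.0625),np.cos(.0625),0]);z=np.array([0,0,-1.]);q=quat(R.from_matrix(np.array([np.cross(y,z),y,z]).T))
bot.move_to([640,86,290],q)
c=wrist(bot,"w6.png");P=wcloud(c).reshape(-1,3)
m=(P[:,2]>178)&(P[:,2]<195)&(np.hypot(P[:,0]-650,P[:,1]-85)<70)
print(m.sum(),cv2.minAreaRect(P[m][:,:2].astype(np.float32)),P[m].mean(0),np.percentile(P[m],[2,98],axis=0),bot.read_state()["clock"],bot.read_state()["ft_force"])
E
```

```text
1736 ((651.6211547851562, 84.58323669433594), (89.66891479492188, 15.668546676635742), 2.9687013626098633) [654.1   84.92 185.54] [[609.79  76.84 181.31]
 [694.47  92.74 187.65]] 18.4333 [ 0.66 -1.08  0.34]
```

View pics/w6.png

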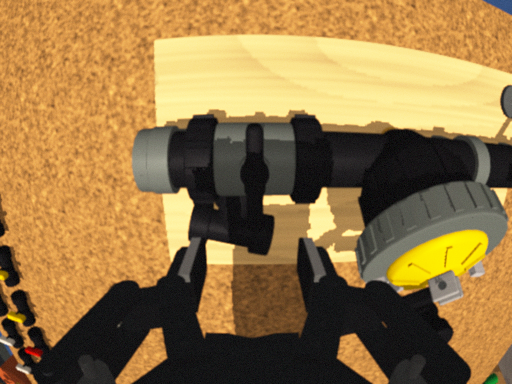

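The handle lies across the pipe at (255,130)–(255,200), with its centre at world (651, 85) and the tee clear below it. I'll grasp it and turn it.

```bash
python3 - <<'E'
from h import *
from rig import bot
q=bot.read_state()["tool_rot"]
bot.move_to([651,84.8,240],q); print(bot.servo_line([651,84.8,175],q,speed=100,until_force=15))
bot.move_gripper(8,grip_force=25); s=bot.read_state(); print(s["grip_width"],s["ft_force"],s["moment"])
j=s["joint_positions"].copy(); j0=j[5]
for d in(.5,1.,1.4,1.52,1.57,1.60):
    j[5]=j0-d; bot.move_joints(j); s=bot.read_state(); print(d,s["ft_force"],s["moment"],s["joint_positions"][5]-j0)
bot.move_gripper(50); print(bot.servo_line([651,84.8,290],None,speed=200))
c=wrist(bot,"w7.png");P=wcloud(c).reshape(-1,3)
m=(P[:,2]>178)&(P[:,2]<195)&(np.hypot(P[:,0]-650,P[:,1]-85)<70)
print(m.sum(),cv2.minAreaRect(P[m][:,:2].astype(np.float32)),lever(bot),bot.read_state()["clock"])
E
```

```text
False
24.057261552799034 [-1.44 -4.65  6.24] [-0.83  0.2  -0.02]
0.5 [-2.16 -0.37  1.23] [0.01 0.27 0.1 ] -0.4965551565330084
1.0 [-4.07  1.95  3.14] [0.37 0.9  0.08] -0.9951325527071829
1.4 [-7.26  2.43  4.17] [0.45 1.15 0.17] -1.395633527986392
1.52 [-7.36  3.01  4.74] [0.45 1.3  0.09] -1.5161170101620078
1.57 [-7.46  2.7   4.12] [ 0.43  1.27 -0.03] -1.5655347237446067
1.6 [-7.39  2.68  4.49] [ 0.43  1.29 -0.3 ] -1.5950855957026888
False
1754 ((650.3926391601562, 85.70259857177734), (15.928218841552734, 90.4432373046875), 4.303597450256348) (np.int64(5), array([0.72, 0.83, 0.89]), array([5.97, 6.48])) 23.4
```

View pics/w7.png

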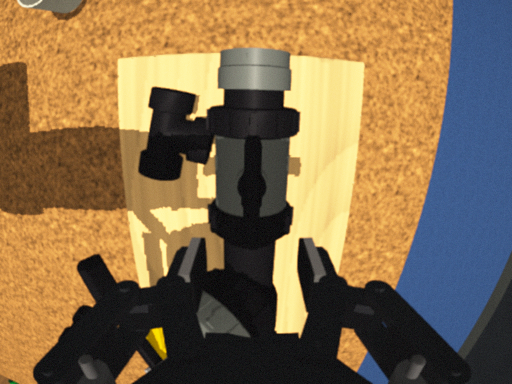

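The handle now lies along the pipe, from (253,140) to (253,210), and the moment rose at its end stop. A last check of the lever from the fixed cameras, then hand in.

```bash
python3 - <<'E'
from h import *
import pickle
from rig import bot
d=pickle.load(open("c.pkl","rb"))
for n in("scene","top"):
    c=bot.read_camera(n);L=lid(cloud(c).reshape(-1,3));V=c["image"].max(2).ravel()
    r=np.hypot(L[:,0],L[:,1]); th=np.arctan2(L[:,1],-L[:,0])
    m=(r>86)&(r<142)&(abs(L[:,2]-10)<25)&(abs(th-.6)<.6)&(V<90)
    if m.any(): print(n,m.sum(),np.median(th[m]),L[m].mean(0))
s=bot.read_state();print(s["ft_force"],s["clock"])
bot.finish_job()
E
```

```text
scene 50 0.8334400239735424 [-87.51  95.54   1.63]
top 96 0.8065116880164562 [-77.06  78.97   8.12]
[0.   0.03 0.23] 23.5
the job is handed in; nothing more can be done
```

The lid lever is down in its notch (about 0.77 rad) and was not rammed against the stop, the inlet valve is open against its end stop with its handle along the pipe, and I handed the job in at about 23.5 s; I did not re-measure the tee, coupling and cup.

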